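Tare the kitchen scale with the loaf tin on it

TASK

Put the empty red loaf tin upright on the pan of the white kitchen scale, push it snug into the corner so that one long side lies along the long black fence and one end lies against the short black fence, and let go of it. Then tare the scale: turn the blue wing knob in the middle of the sloping dial until the red zero mark stands under the tip of the black needle. Handle the scale gently, never pressing its pan to the bottom of its travel, and leave the other things on the table standing where they are.

Things in the scene. Friction and masses are not known exactly. Their poses are not given: they have to be found in the camera images.
- tin: empty red open-topped loaf tin, 150 mm long (its y) x 62 mm wide (its x) x 60 mm high, walls 4 mm, 0.2 to 0.42 kg (varies, unknown); origin at the centre of its underside, z up; it starts standing on the table. Its two ends and its two sides are alike.
- scale: white kitchen scale, fixed, 310 mm (its x) x 200 mm (its y), 71 mm high under the pan; origin at the centre of its underside, x pointing from the dial towards the pan. The round dial (centre x -85, z 68 mm; 160 mm over its steel rim, which stands 6 mm above the face, top about 115 mm above the table) slopes 30 degrees from level, facing -x and up.
- pan_mid (a point): centre of the top face of the scale's aluminium pan (130 mm in x, 200 mm in y, 8 mm thick, 90 mm above the table when empty), axes as the scale's. It sinks straight down on a 500 N/m spring: 4 to 8 mm under the tin, 24 mm at most. With the tin snug in the corner of the fences (see fence_corner) the tin's centre is at x +29, y +20 mm and its long side along y.
- fence_corner (a point): inner corner of the two black fences at the pan's top face (pan x +60, y +95 mm), axes as the scale's. Both are 25 mm high, 6 mm thick and move with the pan: the long one stands along the pan's far edge (inner face at x = 0 here, from y -195 to +5 mm), the short one along its +y edge (inner face at y = 0 here, from x -117 to +3 mm).
- knob_mid (a point): point on the dial's axis at mid height of the blue wing knob, 26 mm above the dial face. The knob is a bar 56 mm long (this frame's x), 16 mm thick (this frame's y), reaching from 10 to 42 mm above the dial face; z is the dial's axis, pointing out of the face at 30 degrees from vertical. The frame turns with the knob and the dial disc; the knob's x points to the red zero mark.
- tare (a joint): angle of the dial disc with its wing knob and red zero mark, rad, clockwise positive as seen facing the dial; 0 = zero mark at the top (the edge nearest the pan). The disc turns with friction of about 0.05 N m, stays where it is left, and has stops at -3 and +3.
- needle (a joint): angle of the black needle on the dial, rad, clockwise positive as seen facing the dial, 0 = pointing to the top (empty pan). It turns 170 rad per metre of pan travel: the standing tin brings it to about 0.7 to 1.4. The reading is zero when this equals joint tare.
- needle_tip (a point): near the tip of the black needle, 64 mm from the dial's axis, 4 mm above the dial face
- zero_mark (a point): middle of the red zero mark (a red bar 9 mm wide and 22 mm long at the edge of the white dial disc), 64 mm from the dial's axis, 4 mm above the dial face; it turns with the knob
- oil: green oil bottle, 64 mm diameter, 210 mm high, standing beside the tin; origin at the centre of its underside
- mug: blue mug, 76 mm diameter, 85 mm high, handle towards its +y, standing beside the tin; origin at the centre of its underside
- jar: glass jar with steel lid, 68 mm diameter, 80 mm high, standing on the other side of the tin; origin at the centre of its underside
- sample_oak: flat oak worktop sample, 80 x 120 x 20 mm, lying loose at the far side; origin at the centre of its underside

How it is judged:
By the outcome, as a careful person would: the job done as asked, in the order asked, and still so for the second after the job is handed in, with the robot touching nothing.
It also fails if it takes over 64 s, if anything falls off the work surface, if the arm or the gripper's body presses on something with over 40 N, if the wrist force passes 120 N, or if a joint passes its speed limit or range.

ROBOT

A 6-joint arm with a two-finger parallel gripper is mounted at the origin on the work surface. World frame = base frame: x ahead of the robot, y to its left, z up, the work surface at z = 0. Lengths are in m, angles in rad, forces in N, time in s.
With the tool pointing down it reaches from about 0.35 to 0.8 m from the base axis. Payload 7.3 kg.
Tool frame: the origin (TCP) lies between the finger pads; the fingertips stand 25 mm ahead of it and the grasp point (between the pads) lies 6 mm ahead of it (ctrl.tip_extent is the distance from the TCP to the fingertips, in m); z points along the fingers, y is the line along which they close (so a half turn about z gives the same grasp; the last joint's range is limited). The gripper opens to 85 mm and grips with 20 to 120 N. Pads are 22 mm wide; open, the fingers measure 114 mm over their backs; the gripper's body (76 mm by 85 mm) begins 54 mm behind the grasp point. The pads swing forward as they close: fully open they stand 13 mm farther back than shut.
Start: joints at [-1.247, 0.342, 1.524, -0, 1.275, -0.146], TCP at [0.238, -0.468, 0.256] pointing down, gripper open.
Joint ranges: [-2.53, 2.53], [-0.77, 2.02], [0.04, 2.7], [-1, 4.14], [0.28, 2.66], [-3.11, 3.11]. Speed limits (rad/s): [2.57, 2.57, 3.14, 3.14, 3.14, 3.14].

INTERFACE

Orientations are given as [roll, pitch, yaw] about the fixed x, y, z axes, in that order (R = Rz(yaw) Ry(pitch) Rx(roll)).
In Python, from plant import ctrl, cams, spotter gives the robot as it stands. The module is installed in compiled form; this text tells all that it offers. Calls block until the motion is done:
- ctrl.move_to(position, orientation): joint-space move of the TCP to a pose.
- ctrl.servo_line(position, ori=None, v=0.15): straight line of the TCP; ori=None keeps the orientation; v is the mean speed in m/s.
- ctrl.set_joints(angles): joint-space move.
- ctrl.set_gripper(opening, grasp_force=None): finger opening in m; grasp_force is the grip in N (None keeps the last); returns when the fingers have stopped.
- ctrl.pause(seconds).
- ctrl.solve_ik(position, orientation): joint angles nearest the present ones, or None.
- ctrl.observe(): the state.
- cams.capture(name): name is "scene" or "side" or "wrist"; returns a dict with "pixels" (400x640x3 uint8, red, green, blue), "camera_matrix" (3x3 intrinsics, pixels), "k1" (the pictures are not rectified: a ray, as slopes to the right and down, at radius r is drawn at 1 + k1 r^2 times it, then the intrinsics apply), "origin" and "attitude" of the camera in the world. Camera axes: x right, y down, z forward; pixel columns grow to the right and rows downward; lengths in m; the calibration is good to about 2 mm. A picture is of the moment at which its call begins. There is no depth.
A pose or a line that the arm cannot do raises ctrl.MotionError and nothing moves.
- ctrl.hand_in(): hands the job in; it is judged then, once.
Trained networks look in a picture, given as the dict that the camera call returned (one of the last four; its "shot" number tells which), for a name from the list of things; names that differ only in an ending like _2 or _b are one class to them, and where a whole thing is asked for, a point or a joint stands for the part that bears it (a point fixed in the world has none). Each returns a list of dicts, best first, with "confidence" (0 to 1); they miss things now and then, are a little off and sometimes report something else, mostly with a low value. They report only what shows in the picture. A call takes as long as a camera call.
- spotter.silhouettes(picture, target): "mask" (400x640 bool, what is visible of it) and "centre" ([column, row] in pixels, amid what is visible of it).
- spotter.place_of(picture, target): "centre" ([column, row] in pixels: a listed point, or the origin of a listed thing).
The state is a dict: "time": time; "q": joint angles; "joint_vel": joint speeds; "tau": joint torques, N m; "tool_pos": TCP position; "ee_rot": TCP orientation; "contact_force": force on the tool from outside, world axes, zero at the start; "torque": the same for the moment, N m; "gripper_width": finger opening in m; "grip_force": force on a finger pad.
Only numpy, scipy, OpenCV 4.12 (cv2) and the standard library are available. Lean on these libraries where they do the work, as an engineer would, in place of code of your own. Each camera call takes 0.05 s, during which the arm holds its last target. There are 200 camera calls.

## Working session

There is one attempt and no reset: what is moved stays moved. The work goes in short steps, each a Python script; the robot and the scene stay as the last script left them, time stands still between calls to the robot, and variables do not carry over. Pictures are saved under pics/ and viewed, at most 10 in all, crops included, and the job is handed in when it is done.

```bash
mkdir -p pics; cat > h.py <<'E'
import numpy as np, cv2
from plant import ctrl, cams, spotter
from scipy.spatial.transform import Rotation as R
def rot(a):
    a=np.asarray(a,float)
    if a.shape==(3,3): return a
    return R.from_euler('xyz',a).as_matrix() if a.size==3 else R.from_quat(a).as_matrix()
def ray(p,uv):
    K=np.array(p['camera_matrix']); D=np.array([p['k1'],0,0,0.])
    n=cv2.undistortPoints(np.array([[uv]],float),K,D)[0,0]
    return np.array(p['origin']), rot(p['attitude'])@np.array([n[0],n[1],1])
def atz(p,uv,z):
    o,d=ray(p,uv); return o+d*(z-o[2])/d[2]
def tri(L):
    A=np.zeros((3,3));b=np.zeros(3)
    for p,uv in L:
        o,d=ray(p,uv);d=d/np.linalg.norm(d);M=np.eye(3)-np.outer(d,d);A+=M;b+=M@o
    x=np.linalg.solve(A,b)
    res=[np.linalg.norm(np.cross(x-ray(p,uv)[0],ray(p,uv)[1]/np.linalg.norm(ray(p,uv)[1]))) for p,uv in L]
    return x,res
def proj(p,X):
    Rm=rot(p['attitude']); c=Rm.T@(np.asarray(X)-p['origin']); 
    r,_=cv2.projectPoints(np.array([c]),np.zeros(3),np.zeros(3),np.array(p['camera_matrix']),np.array([p['k1'],0,0,0.])); return r[0,0]
def save(p,n): cv2.imwrite('pics/'+n+'.png',np.ascontiguousarray(p['pixels'][:,:,::-1]))
E
cat > a.py <<'E'
from h import *
np.set_printoptions(precision=4,suppress=True)
P={n:cams.capture(n) for n in('scene','side')}
print(P['scene']['attitude'],P['scene']['origin'],P['side']['origin'],P['scene']['k1'])
for n in P: save(P[n],n+'0')
for t in ['tin','pan_mid','fence_corner','knob_mid','zero_mark','needle_tip','oil','mug','jar','sample_oak','scale']:
    L=[]
    for n in P:
        r=spotter.place_of(P[n],t)
        if r: L.append((P[n],r[0]['centre'])); print(t,n,r[0]['centre'],round(r[0]['confidence'],2),len(r), atz(P[n],r[0]['centre'],0) )
    if len(L)==2: print('   ',*tri(L))
print(ctrl.observe())
E
python3 a.py
```

```text
[-2.409   0.0083  1.9602] [0.9947 0.1718 0.6031] [0.4606 0.7012 0.7583] -0.04571205411611354
tin scene [422.0, 247.2] 0.7 1 [0.5339 0.1962 0.    ]
tin side [327.2, 304.7] 0.56 1 [0.533  0.2046 0.    ]
    [ 0.5321  0.1983 -0.0055] [np.float64(0.0027040447445365323), np.float64(0.002704044744536642)]
pan_mid scene [210.3, 189.5] 0.71 1 [ 0.5563 -0.2881  0.    ]
pan_mid side [330.8, 150.1] 0.68 1 [ 0.6291 -0.3259  0.    ]
    [ 0.6121 -0.2291  0.0741] [np.float64(0.0022408109192332557), np.float64(0.0022408109192332713)]
fence_corner scene [226.6, 226.0] 0.73 2 [ 0.6338 -0.1955  0.    ]
fence_corner side [295.2, 162.1] 0.96 1 [ 0.7175 -0.2442  0.    ]
    [ 0.6877 -0.1401  0.0865] [np.float64(0.002618633344112325), np.float64(0.002618633344112351)]
knob_mid scene [258.5, 135.7] 0.65 1 [ 0.3398 -0.2809  0.    ]
knob_mid side [400.6, 161.0] 0.84 1 [ 0.4212 -0.3226  0.    ]
    [ 0.4246 -0.2218  0.0765] [np.float64(0.0015180649766638648), np.float64(0.0015180649766640283)]
zero_mark scene [246.4, 147.0] 0.76 1 [ 0.3926 -0.2873  0.    ]
needle_tip scene [230.8, 225.3] 0.67 2 [ 0.6288 -0.18
[... 1015 characters left out ...]
832)]
scale scene [238.7, 189.5] 0.79 1 [ 0.5318 -0.2269  0.    ]
scale side [362.0, 171.5] 0.57 1 [ 0.5242 -0.2473  0.    ]
    [ 0.5266 -0.2331  0.0025] [np.float64(0.007561463024333832), np.float64(0.007561463024333823)]
{'time': 1.2, 'q': array([-1.247 ,  0.342 ,  1.5241, -0.    ,  1.2754, -0.146 ]), 'joint_vel': array([ 0.0003, -0.0001,  0.0007, -0.0005, -0.0028, -0.0006]), 'tau': array([  0.0002, -43.3562, -24.6277,  -0.0002,   0.0002,  -0.    ]), 'tool_pos': array([ 0.2377, -0.4681,  0.2563]), 'ee_rot': array([3.1415, 0.    , 0.4698]), 'contact_force': array([0.3077, 0.0217, 0.2886]), 'torque': array([-0.0228, -0.0259, -0.0253]), 'grip_force': 0.0, 'gripper_width': 0.0854300874700976}
```

View pics/scene0.png

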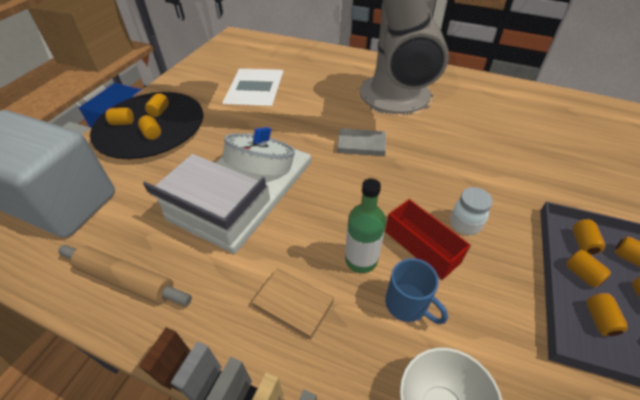

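View pics/side0.png

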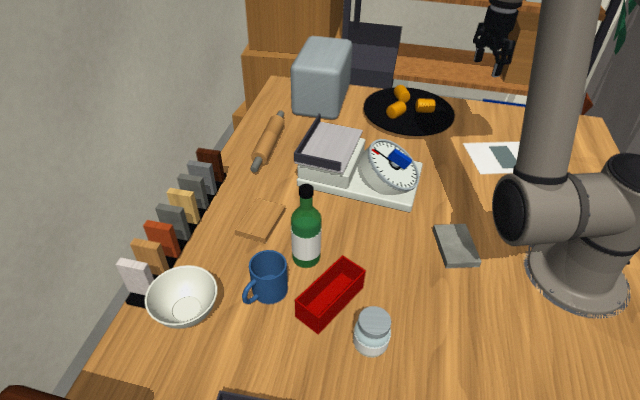

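The scene view shows the tin at about (427,237) between oil, mug and jar, and the scale at about (240,190) with its dial on the robot's side. The side view agrees: tin (330,293), pan (330,145), red mark (375,153). Next I take close views with the wrist camera.

```bash
cat > b.py <<'E'
from h import *
import pickle
np.set_printoptions(precision=4,suppress=True)
def look(tag,targets):
    p=cams.capture('wrist'); p['M']={}; p['C']={}
    for t in targets:
        r=spotter.silhouettes(p,t); 
        if r: p['M'][t]=r[0]['mask']; print(tag,t,'mask',r[0]['confidence'],r[0]['mask'].sum())
    for t in targets:
        r=spotter.place_of(p,t)
        if r: p['C'][t]=r[0]['centre']; print(tag,t,r[0]['centre'],round(r[0]['confidence'],2))
    save(p,tag); return p
S=['pan_mid','fence_corner','knob_mid','zero_mark','needle_tip']
out=[]
ctrl.move_to([0.42,-0.22,0.38],[np.pi,0,-0.3]); out.append(look('w1',S)); print(out[-1]['origin'],out[-1]['attitude'])
ctrl.move_to([0.52,-0.22,0.38],[np.pi,0,-0.3]); out.append(look('w2',S))
ctrl.move_to([0.45,0.18,0.38],[np.pi,0,0.3]); out.append(look('w3',['tin','oil','jar','mug'])); print(out[-1]['origin'],out[-1]['attitude'])
o=ctrl.observe(); print(o['time'],o['q'],o['contact_force'])
pickle.dump(out,open('w.pkl','wb'))
for t in S:
    L=[(p,p['C'][t]) for p in out[:2] if t in p['C']]
    if len(L)==2: print(t,*tri(L))
cv2.imwrite('pics/w13.png',cv2.resize(np.hstack([cv2.imread('pics/w1.png'),cv2.imread('pics/w3.png')]),(800,250)))
E
python3 b.py
```

```text
w1 pan_mid mask 0.63 10768
w1 fence_corner mask 0.91 10703
w1 knob_mid mask 0.6 8502
w1 zero_mark mask 0.78 8339
w1 needle_tip mask 0.57 223
w1 fence_corner [70.3, 95.8] 0.21
w1 zero_mark [300.5, 83.3] 0.64
w1 needle_tip [298.8, 103.1] 0.54
[ 0.4878 -0.2415  0.4957] [ 2.8582 -0.0006 -1.8715]
w2 pan_mid mask 0.78 23552
w2 fence_corner mask 0.61 23537
w2 knob_mid mask 0.8 5816
w2 zero_mark mask 0.46 6418
w2 needle_tip mask 0.71 202
w2 pan_mid [306.7, 82.9] 0.82
w2 fence_corner [212.1, 41.8] 0.85
w2 knob_mid [337.6, 234.5] 0.76
w2 needle_tip [325.5, 187.3] 0.58
w3 tin mask 0.78 6382
w3 oil mask 0.64 5579
w3 jar mask 0.68 2490
w3 mug mask 0.96 1517
w3 tin [332.2, 102.0] 0.78
w3 oil [417.2, 70.6] 0.6
w3 jar [263.3, 148.0] 0.56
[0.5184 0.2001 0.4961] [ 2.8586 -0.0007 -1.2731]
5.9917 [ 0.2217  0.1981  1.3839 -0.      1.5597  1.493 ] [ 0.4193 -0.1396 -0.1499]
fence_corner [ 0.5306 -0.2523  0.5259] [np.float64(0.04870077318433074), np.float64(0.04870077318433074)]
needle_tip [ 0.5007 -0.2159  0.1067] [np.float64(0.00036844421398162745), np.float64(0.0003684442139816149)]
```

View pics/w13.png

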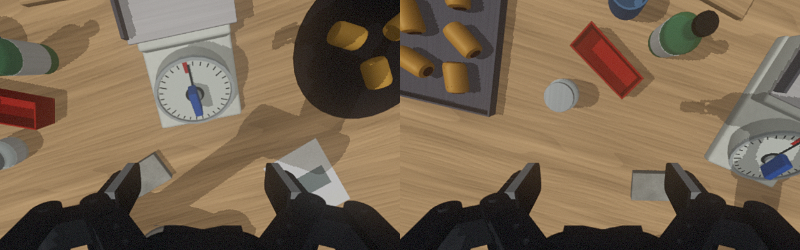

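The left half (w1) shows the dial at about (195,90), with the red mark near the needle and the blue bar pointing at it. The right half (w3) shows the tin at about (605,60), with the jar and oil on either side. I'll fit box models to the masks in all three views.

```bash
cat > fit.py <<'E'
from h import *
from scipy.optimize import minimize
def projN(p,X):
    Rm=rot(p['attitude']); c=(np.asarray(X)-p['origin'])@Rm
    return cv2.projectPoints(c,np.zeros(3),np.zeros(3),np.array(p['camera_matrix']),np.array([p['k1'],0,0,0.]))[0][:,0]
def box(x0,x1,y0,y1,z0,z1): return np.array([[x,y,z] for x in(x0,x1) for y in(y0,y1) for z in(z0,z1)],float)/1000
TIN=box(-31,31,-75,75,0,60)
PAN=np.vstack([box(-65,66,-100,101,-8,0),box(60,66,-100,101,0,25),box(-57,66,95,101,0,25)])
def fit(model,views,x0,z=0,hull=True):
    # views: (pic, mask, dxy allowed)
    def cost(v):
        c,s=np.cos(v[2]),np.sin(v[2]); X=model@np.array([[c,s,0],[-s,c,0],[0,0,1]])+[v[0],v[1],z]
        t=0
        for p,m in views:
            u=projN(p,X); h=cv2.convexHull(u.astype(np.float32)); 
            a=np.zeros(m.shape,np.uint8); cv2.fillPoly(a,[np.round(h*16).astype(np.int32)],1,shift=4)
            a=a>0; t+=1-(a&m).sum()/max(1,(a|m).sum())
        return t/len(views)
    best=None
    for d in(-.15,0,.15):
        r=minimize(cost,np.array(x0)+[0,0,d],method='Nelder-Mead',options=dict(initial_simplex=np.array(x0)+[0,0,d]+np.array([[0,0,0],[.015,0,0],[0,.015,0],[0,0,.2]]),xatol=1e-4,fatol=1e-5))
        if best is None or r.fun<best.fun: best=r
    return best.x,best.fun
def red(p,near,rad=90):
    h=p['pixels'].astype(int); m=((h[:,:,0]>60)&(h[:,:,0]>2.5*h[:,:,1])&(h[:,:,0]>2.5*h[:,:,2])).astype(np.uint8)
    n,l,s,_=cv2.connectedComponentsWithStats(m); d=[(s[i,4]) if np.hypot(*(_[i]-near))<rad else 0 for i in range(1,n)]
    return l==1+int(np.argmax(d))
E
cat > c.py <<'E'
from fit import *
import pickle
np.set_printoptions(precision=4,suppress=True)
W=pickle.load(open('w.pkl','rb')); P={n:cams.capture(n) for n in('scene','side')}
print('masks',[red(p,c).sum() for p,c in((P['scene'],(427,237)),(P['side'],(330,293)),(W[2],W[2]['C']['tin']))],W[2]['M']['tin'].sum())
V=[(P['scene'],red(P['scene'],(427,237))),(P['side'],red(P['side'],(330,293))),(W[2],red(W[2],W[2]['C']['tin']))]
for vs in([V[0]],[V[1]],[V[2]],V): print('tin',*fit(TIN,vs,[.533,.2,-.9]),fit(TIN,vs,[.533,.2,.7]))
Q=[(P[n],spotter.silhouettes(P[n],'pan_mid')[0]['mask']) for n in P]+[(W[1],W[1]['M']['pan_mid'])]
print([q[1].sum() for q in Q])
for vs in([Q[0]],[Q[1]],[Q[2]],Q): print('pan',*fit(PAN,vs,[.612,-.229,-.05],.09))
pickle.dump(Q,open('q.pkl','wb'))
ov=[]
for p,m in Q+V[2:]:
    im=p['pixels'][:,:,::-1].copy(); cs,_=cv2.findContours(m.astype(np.uint8),0,2); cv2.drawContours(im,cs,-1,(0,255,0),1); ov.append(im)
cv2.imwrite('pics/ov.png',cv2.resize(np.vstack([np.hstack(ov[:2]),np.hstack(ov[2:])]),(800,500),interpolation=cv2.INTER_AREA))
E
python3 c.py
```

```text
masks [np.int64(3273), np.int64(2950), np.int64(4060)] 6382
tin [ 0.5289  0.1938 -0.5167] 0.11255763493355031 (array([ 0.5301,  0.1934, -0.489 ]), np.float64(0.11683756071235829))
tin [ 0.5288  0.1939 -0.47  ] 0.0432801822323462 (array([ 0.5303,  0.1939, -0.4671]), np.float64(0.0389016018306636))
tin [ 0.5316  0.1933 -0.4898] 0.36819172113289755 (array([ 0.5319,  0.1938, -0.501 ]), np.float64(0.3708352704168604))
tin [ 0.5299  0.193  -0.4853] 0.17755597109332388 (array([ 0.5297,  0.1938, -0.4867]), np.float64(0.1801442386351099))
[np.int64(5033), np.int64(2461), np.int64(23552)]
pan [ 0.6172 -0.2295 -0.0888] 0.1185341048570927
pan [ 0.6164 -0.2294 -0.1025] 0.10740203193033382
pan [ 0.6187 -0.2281 -0.1049] 0.02642789197237272
pan [ 0.6175 -0.2298 -0.0952] 0.09196376198753127
```

View pics/ov.png

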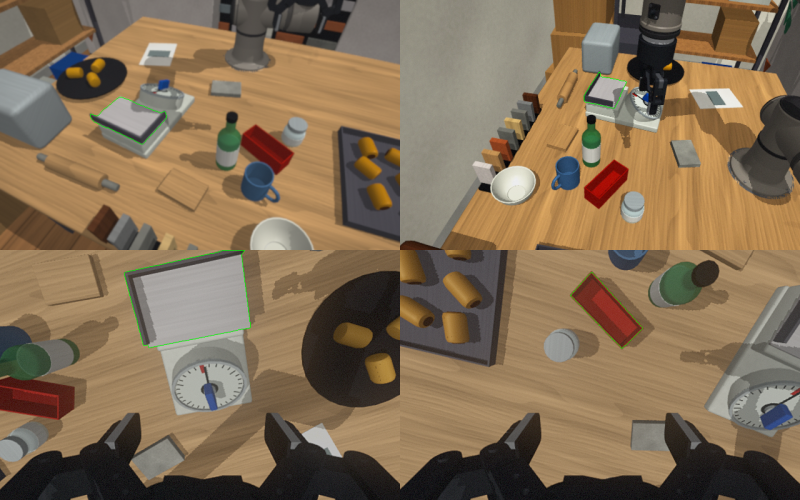

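Tin pose is (0.530, 0.194), yaw −0.485, and pan pose is (0.6185, −0.2285), yaw −0.10; the contours match the picture. I'll grip the tin's −x long wall, which will face away from the long fence.

```bash
cat > d.py <<'E'
from h import *
np.set_printoptions(precision=4,suppress=True)
t=-.485; g=np.array([.530,.194])-.029*np.array([np.cos(t),np.sin(t)]); o=[np.pi,0,t+np.pi/2]
ctrl.set_gripper(.032)
ctrl.move_to([*g,.14],o)
f0=ctrl.observe()['contact_force']
ctrl.servo_line([*g,.048],v=.1)
print(f0,ctrl.observe()['contact_force'])
ctrl.set_gripper(0,60); s=ctrl.observe(); print(s['gripper_width'],s['grip_force'])
ctrl.servo_line([*g,.25],v=.15); ctrl.pause(.2); s=ctrl.observe()
print(s['contact_force'],s['torque'],s['gripper_width'],s['time'])
p=cams.capture('side'); save(p,'s1')
E
python3 d.py
```

```text
[-0.1623 -0.2444  0.2905] [-0.6433  0.3348  0.0595]
0.0033054250472618224 59.4432806968689
[-0.0849 -0.7697 -2.4032] [ 0.0379  0.062  -0.0332] 0.003071044740050954 10.85
```

View pics/s1.png

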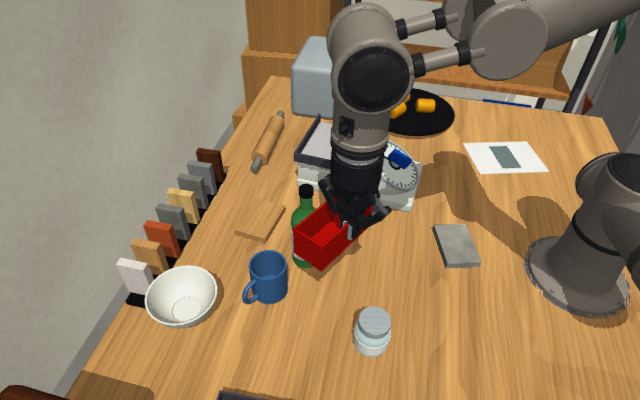

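Tin held level, weighing about 2.7 N. I'll carry it high over the oil bottle and lower it onto the pan.

```bash
cat > e.py <<'E'
from h import *
np.set_printoptions(precision=4,suppress=True)
px,py,pt=.6185,-.2285,-.10
def pan(x,y): c,s=np.cos(pt),np.sin(pt); return np.array([px+c*x-s*y,py+s*x+c*y])
s=ctrl.observe(); ctrl.servo_line([s['tool_pos'][0],s['tool_pos'][1],.33],v=.2)
o=[np.pi,0,pt+np.pi/2]; g=pan(.020-.029,.008)
ctrl.move_to([*g,.25],o); ctrl.pause(.2); f0=ctrl.observe()['contact_force'][2]
ctrl.servo_line([*g,.150],v=.15)
z=.146
while z>.128:
    ctrl.servo_line([*g,z],v=.05); ctrl.pause(.1)
    f=ctrl.observe()['contact_force']-[0,0,f0]; print(round(z,4),f)
    if f[2]>2.3: break
    z-=.002 if f[2]<.4 else .001
ctrl.pause(.2); p=cams.capture('side'); save(p,'s2')
print(ctrl.observe()['time'],ctrl.observe()['gripper_width'],f0)
E
python3 e.py
```

```text
0.146 [-0.6634  0.2796 -1.3283]
0.144 [ 0.5158 -0.238  -0.1416]
0.142 [ 0.0611 -0.0349 -0.3423]
0.14 [-0.7356  0.062  -0.821 ]
0.138 [-0.6935  0.1463  0.6284]
0.137 [-0.3026 -0.5061  0.7943]
0.136 [0.0771 0.8176 0.1397]
0.134 [-0.1284  0.0987  1.0908]
0.133 [-0.4976 -1.0746  2.5892]
17.5083 0.003153625041964651 -1.8872140857074102
```

View pics/s2.png

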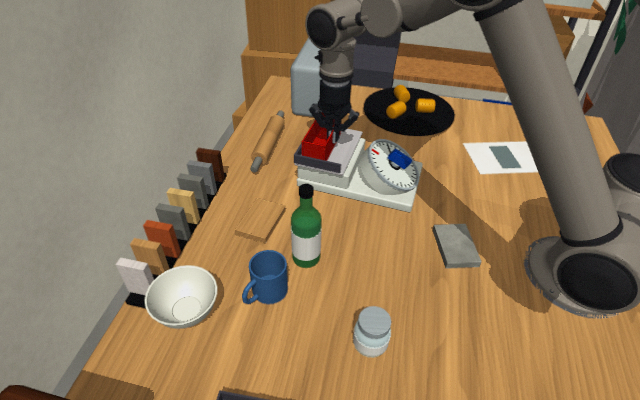

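The tin stands on the pan just short of both fences, at about (318,143), and the needle has moved clockwise. I'll release it and push it snug with closed fingers.

```bash
cat > f.py <<'E'
from h import *
np.set_printoptions(precision=4,suppress=True)
px,py,pt=.6185,-.2285,-.10
c,s=np.cos(pt),np.sin(pt)
def pan(x,y): return np.array([px+c*x-s*y,py+s*x+c*y])
def force(): 
    f=np.mean([(ctrl.pause(.01),ctrl.observe()['contact_force'])[1] for _ in range(6)],0); return np.array([c*f[0]+s*f[1],-s*f[0]+c*f[1],f[2]])
def push(a,b,axis,fast,thr=4.0):
    # from a toward b (pan coords, m), first `fast` m in one go then 1 mm steps
    a=np.array(a);b=np.array(b);u=(b-a)/np.linalg.norm(b-a);f0=force();d=fast
    ctrl.servo_line([*pan(*(a+u*d)),Z],v=.05)
    while d<np.linalg.norm(b-a):
        f=force()-f0
        if -f[axis]>thr: break
        d+=.001; ctrl.servo_line([*pan(*(a+u*d)),Z],v=.03)
    print('push end',a+u*d,force()-f0); ctrl.servo_line([*pan(*(a+u*(d-.012))),Z],v=.1)
    return a+u*(d-.012)
Z=.125; H=.24
if __name__=='__main__':
    g=ctrl.observe()['tool_pos']
    ctrl.set_gripper(.030); ctrl.servo_line([g[0],g[1],H],v=.15)
    ctrl.set_gripper(0,30)
    ctrl.servo_line([*pan(-.055,.012),H],v=.2); ctrl.servo_line([*pan(-.055,.012),Z],v=.15)
    e=push([-.055,.012],[-.010,.012],0,.018)
    ctrl.servo_line([*pan(*e),H],v=.2)
    ctrl.servo_line([*pan(.029,-.108),H],v=.2); ctrl.servo_line([*pan(.029,-.108),Z],v=.15)
    e=push([.029,-.108],[.029,-.055],1,.012)
    ctrl.servo_line([*pan(*e),H],v=.2)
    print(ctrl.observe()['time'])
    for n in('scene','side'): save(cams.capture(n),n+'3')
    a,b=cv2.imread('pics/scene3.png'),cv2.imread('pics/side3.png')
    cv2.imwrite('pics/p3.png',np.hstack([cv2.resize(a[100:260,120:320],None,fx=2,fy=2),cv2.resize(b[90:250,260:460],None,fx=2,fy=2)]))
E
python3 f.py
```

```text
push end [-0.028  0.012] [-4.3363  0.5852  3.2391]
push end [ 0.029 -0.069] [-0.8016 -5.6794  0.0065]
36.1917
```

View pics/p3.png

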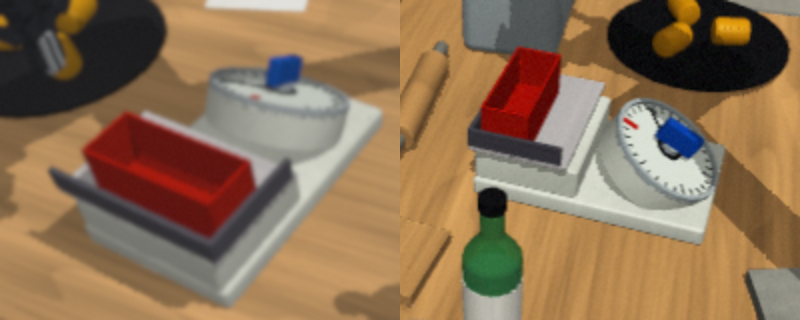

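The tin is upright near the corner (scene crop about (170,170)). Whether it is fully seated along the long fence isn't clear, so I'll measure from the wrist.

```bash
cat > g.py <<'E'
from fit import *
import sys
np.set_printoptions(precision=4,suppress=True)
px,py,pt=.6185,-.2285,-.10
ctrl.move_to([0.52,-0.22,0.38],[np.pi,0,-0.1])
W=cams.capture('wrist'); S=cams.capture('scene'); T=cams.capture('side')
save(W,sys.argv[1]); save(S,'sc'); save(T,'si'); print(ctrl.observe()['time'])
M=spotter.silhouettes(W,'tin')[0]['mask']
V=[(W,M),(S,spotter.silhouettes(S,'tin')[0]['mask']),(T,spotter.silhouettes(T,'tin')[0]['mask'])]
c,s=np.cos(pt),np.sin(pt)
for vs in([V[0]],[V[1]],[V[2]]):
    x,f=fit(TIN,vs,[.645,-.21,-.1],.085); d=x[:2]-[px,py]
    print('tin in pan',c*d[0]+s*d[1],-s*d[0]+c*d[1],x[2]-pt,f)
for t in('needle_tip','zero_mark','knob_mid'):
    for n,p in(('W',W),('S',S),('T',T)):
        r=spotter.place_of(p,t)
        if r: print(t,n,r[0]['centre'],round(r[0]['confidence'],2))
a=cv2.imread('pics/%s.png'%sys.argv[1]); cv2.imwrite('pics/%s_c.png'%sys.argv[1],cv2.resize(a[0:300,120:520],None,fx=2,fy=2,interpolation=cv2.INTER_CUBIC))
E
python3 g.py w4
```

```text
37.8583
tin in pan 0.020053608881370442 0.017942246158889286 -0.0011064573201314265 0.01881205364919003
tin in pan 0.016448835556339865 0.01498739578453177 0.004628432541635599 0.12979351032448383
tin in pan 0.01768109662107815 0.012645348115895017 0.030136465054446282 0.17308948399738733
needle_tip W [360.5, 197.2] 0.8
zero_mark W [316.0, 190.0] 0.64
zero_mark S [246.7, 147.2] 0.97
zero_mark T [377.7, 150.1] 0.89
knob_mid W [326.8, 233.1] 0.9
knob_mid S [259.1, 134.6] 0.86
knob_mid T [400.2, 159.6] 0.88
```

View pics/w4_c.png

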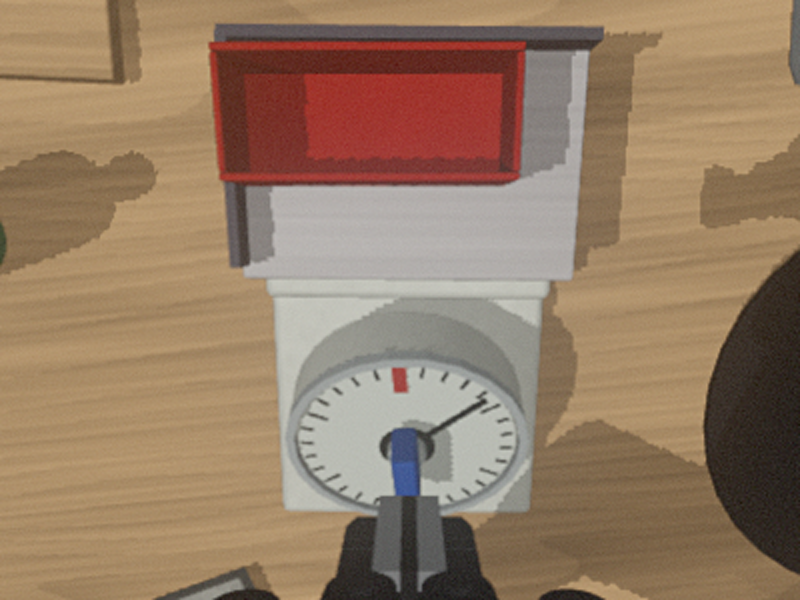

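The tin is against the short fence but about 9 mm short of the long one, so the x push stopped on tilt friction. The needle is at (487,400) in the crop and the red mark at (400,380). I'll re-grip the wall, unload the pan slightly, and slide the tin home.

```bash
cat > i.py <<'E'
from f import *
o=[np.pi,0,pt+np.pi/2]
ctrl.set_gripper(.032)
x,y=-.009,.018
ctrl.move_to([*pan(x,y),.20],o); ctrl.servo_line([*pan(x,y),.133],v=.15)
ctrl.set_gripper(0,60)
z=.136; ctrl.servo_line([*pan(x,y),z],v=.05); f0=force()
x+=.005; ctrl.servo_line([*pan(x,y),z],v=.04)
while x<.006:
    f=force()-f0
    if -f[0]>6: break
    x+=.001; ctrl.servo_line([*pan(x,y),z],v=.04)
print('x',x,f); f1=force()
while y<.024:
    f=force()-f1
    if -f[1]>6: break
    y+=.001; ctrl.servo_line([*pan(x,y),z],v=.04)
print('y',y,f,force()-f0)
ctrl.servo_line([*pan(x,y),.1335],v=.04)
ctrl.set_gripper(.030); ctrl.servo_line([*pan(x,y),.25],v=.2)
print(ctrl.observe()['time'])
E
python3 i.py && python3 g.py w5
```

```text
x 0.0010000000000000009 [-6.1962 -0.6904  0.8356]
y 0.021 [-0.6541 -9.3431 -0.1347] [-6.7243 -9.7677  0.3541]
45.6917
47.1667
tin in pan 0.028729689050252544 0.01843109981703912 -0.011855161573349066 0.025392582692950194
tin in pan 0.017810985615658848 0.0028969614749881755 -0.009375899676539873 0.20945395273023637
tin in pan 0.027789061604555965 0.017126284187918277 0.013560892291253901 0.16056518946692355
needle_tip W [362.1, 198.2] 0.79
zero_mark W [316.9, 190.3] 0.78
zero_mark S [246.1, 148.5] 0.98
zero_mark T [376.8, 152.5] 0.63
knob_mid W [323.6, 235.2] 0.78
knob_mid S [259.8, 132.5] 0.7
knob_mid T [401.6, 160.4] 0.9
```

View pics/w5_c.png

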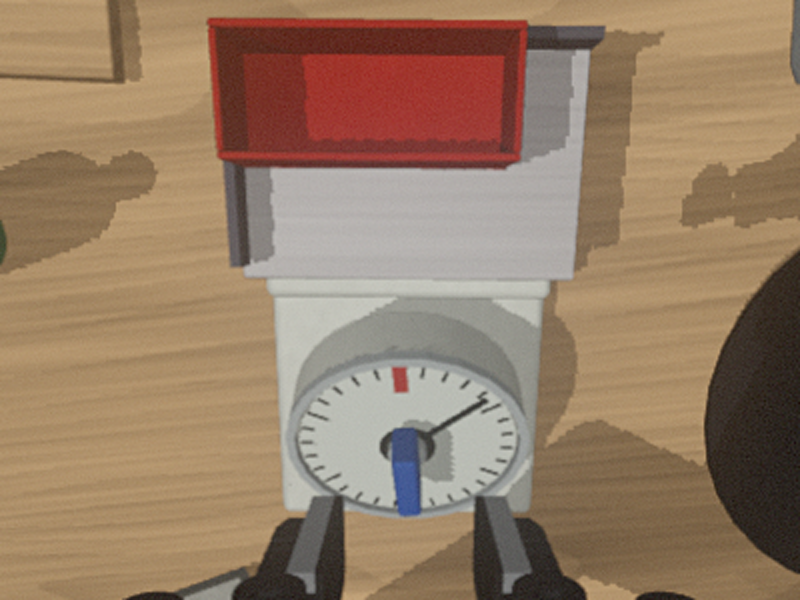

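The tin now lies along the long fence and against the short fence; its rim overlaps both in the view. The red mark is at (400,380) and the needle tip at (487,400) in the crop. Next I compute the dial geometry.

```bash
cat > k.py <<'E'
from fit import *
np.set_printoptions(precision=4,suppress=True)
px,py,pt=.6185,-.2285,-.10
c,s=np.cos(pt),np.sin(pt)
Rs=np.array([[c,-s,0],[s,c,0],[0,0,1]])
n=Rs@[-.5,0,np.sqrt(3)/2]; up=Rs@[np.sqrt(3)/2,0,.5]; rt=Rs@[0,-1,0]
C=np.array([px,py,0])+Rs@[-.175,0,.068]
def inplane(p,uv,h,C=C):
    o,d=ray(p,uv); k=((C+n*h-o)@n)/(d@n); q=o+k*d-C; return q@rt,q@up
def redmark(p):
    b=p['pixels'].astype(int); m=(b[:,:,0]>110)&(b[:,:,0]>1.7*b[:,:,1])&(b[:,:,0]>1.7*b[:,:,2])
    q=proj(p,C); yy,xx=np.nonzero(m); k=(np.hypot(xx-q[0],yy-q[1])<62)&(yy>160)
    return np.array([xx[k].mean(),yy[k].mean()]),k.sum()
E
cat > l.py <<'E'
from k import *
W=cams.capture('wrist')
rm,nn=redmark(W); print('red',rm,nn)
for t,uv,h in(('rimcentre',(323.5,218.5),.006),('red',rm,.004),('needle',(362.5,199.),.004),('knob spot',(323.6,235.2),.026)):
    a=inplane(W,uv,h); print(t,np.array(a),np.hypot(*a),np.arctan2(*a))
print('C',C,'proj C',proj(W,C),'knob',proj(W,C+n*.026),'top of rim',proj(W,C+n*.006+up*.08),proj(W,C+n*.006-up*.08),proj(W,C+n*.006+rt*.08),proj(W,C+n*.006-rt*.08))
# knob blue mask top-face
b=W['pixels'].astype(int); m=(b[:,:,2]>90)&(b[:,:,2]>1.6*b[:,:,0]); yy,xx=np.nonzero(m); k=abs(xx-325)<40
print('blue rows',yy[k].min(),yy[k].max(),'cols',xx[k].min(),xx[k].max())
for t in((.028,.042),(-.028,.042)): print(proj(W,C+up*t[0]+n*t[1]))
for nm in('scene','side'):
    p=cams.capture(nm); r=spotter.place_of(p,'knob_mid')[0]['centre']; print(nm,r,proj(p,C+n*.026))
for q in (C+n*.036,):
    for sg in(1,-1):
        z=-n; y=sg*rt; x=np.cross(y,z)
        M=np.stack([x,y,z],1); e=R.from_matrix(M).as_euler('xyz')
        for D in(0,1.1):
            e=(R.from_rotvec(-n*D)*R.from_matrix(M)).as_euler('xyz'); print(sg,D,ctrl.solve_ik(q,e))
E
python3 l.py
```

```text
red [319.3194 189.375 ] 72
rimcentre [0.0008 0.0126] 0.012640443233444305 0.061869942424219795
red [-0.0042  0.0634] 0.06350819223562261 -0.0658246895813675
needle [0.0493 0.0468] 0.0680000973937282 0.8112965326207457
knob spot [0.0009 0.0027] 0.0028158141796014633 0.32514660210734225
C [ 0.4444 -0.211   0.068 ] proj C [322.9397 221.3647] knob [322.9104 236.4902] top of rim [322.7294 180.2051] [323.0901 259.136 ] [382.6603 224.6947] [263.1984 224.8156]
blue rows 215 257 cols 316 329
[322.82  232.421]
[322.9556 259.1861]
scene [258.9, 132.3] [261.1729 134.3169]
side [403.5, 159.9] [398.7252 158.5371]
1 0 [-0.8273  0.3567  2.2366  1.1913  0.366  -0.253 ]
1 1.1 [-0.8273  0.3567  2.2366  1.1913  0.366   0.847 ]
-1 0 [-0.8273  0.3567  2.2366  1.1913  0.366   2.8886]
-1 1.1 [-0.8273  0.3567  2.2366  1.1913  0.366  -2.2946]
```

The geometry agrees: red mark radius 63.5 mm, knob within 3 mm, and the rim projects correctly. Red is at −0.066 and the needle at about 0.81. Now I turn the knob.

```bash
cat > m.py <<'E'
from k import *
M0=np.stack([np.cross(rt,-n),rt,-n],1)
def eul(a): return (R.from_rotvec(-n*a)*R.from_matrix(M0)).as_euler('xyz')
def tm(t): print(t,round(float(ctrl.observe()['time']),2),ctrl.observe()['gripper_width'])
if __name__=='__main__':
    K=C+n*.037
    ctrl.set_gripper(.045)
    ctrl.move_to(K+n*.06,eul(-.066)); tm('above')
    ctrl.servo_line(K,v=.15)
    ctrl.set_gripper(0,30); tm('grip'); print(ctrl.observe()['contact_force'])
    ctrl.move_to(K,eul(.81)); ctrl.pause(.1); tm('turned'); print(ctrl.observe()['contact_force'])
    ctrl.set_gripper(.045)
    ctrl.servo_line(K+n*.06,v=.2); tm('off')
    ims=[]
    for nm in('wrist','scene','side'):
        p=cams.capture(nm); save(p,nm+'9'); q=proj(p,C+n*.004); r=55 if nm!='wrist' else 130
        x0,y0=int(np.clip(q[0]-r,0,640-2*r)),int(np.clip(q[1]-r,0,400-2*r)); print(nm,'crop',x0,y0,2*r)
        ims.append(cv2.resize(p['pixels'][y0:y0+2*r,x0:x0+2*r,::-1],(266,266),interpolation=cv2.INTER_CUBIC))
        for t in('zero_mark','needle_tip'):
            z=spotter.place_of(p,t)
            if z: a=inplane(p,z[0]['centre'],.004); print(nm,t,z[0]['centre'],z[0]['confidence'],np.hypot(*a),np.arctan2(*a))
    cv2.imwrite('pics/k9.png',np.hstack(ims)); tm('end')
E
python3 m.py
```

```text
above 49.39 0.04492334700614786
grip 50.31 0.01551037015778283
[-2.968   2.6234  6.3115]
turned 51.26 0.01540909356644662
[-2.7134  1.0809  7.4263]
off 52.1 0.04505938321316823
wrist crop 193 90 260
wrist zero_mark [322.7, 124.2] 0.94 0.06183238782712492 0.8051402093845479
wrist needle_tip [323.8, 118.3] 0.73 0.06530469610583235 0.8156890434698866
scene crop 204 88 110
scene zero_mark [234.6, 139.0] 0.83 0.05650962266871639 0.9740291484831817
scene needle_tip [204.2, 199.7] 0.62 0.3710922657841184 -0.3911461488111125
side crop 338 108 110
side zero_mark [385.0, 147.3] 0.97 0.05277061466739378 0.7790263460272419
side needle_tip [382.2, 146.9] 0.58 0.05483410210325603 0.5958945856674088
end 52.55 0.04549783263012951
```

View pics/k9.png

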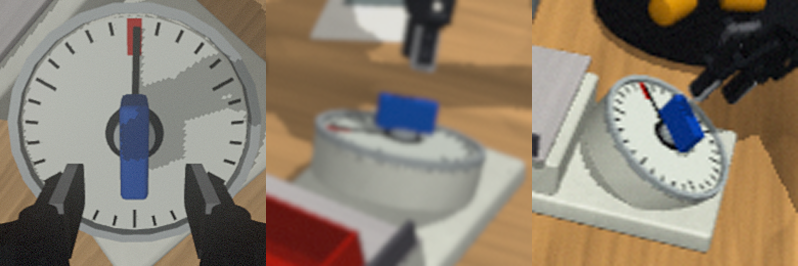

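The wrist crop shows the needle tip over the red mark, about 2 px to the right of its middle at (134,36). I'll measure that precisely.

```bash
cat > n.py <<'E'
from k import *
def meas():
    p=cams.capture('wrist'); b=p['pixels'].astype(int)
    def ang(m,r0,r1):
        L=[]
        for y,x in zip(*np.nonzero(m)):
            if 80<y<230 and 250<x<400:
                a=inplane(p,(x,y),.004); r=np.hypot(*a); t=np.arctan2(*a)
                if r0<r<r1 and abs(t-.81)<.25: L.append((r,t))
        return np.array(L)
    rd=ang((b[:,:,0]>1.6*b[:,:,1])&(b[:,:,0]>90),.053,.076)
    bk=ang((b.max(2)<80)&(b.max(2)-b.min(2)<25),.045,.068)
    print('red',len(rd),rd.mean(0),np.ptp(rd,0),'mid',(rd[:,1].min()+rd[:,1].max())/2)
    out=rd[rd[:,0]>.070]; print('red outer',len(out),out[:,1].mean() if len(out) else None)
    for a,c in((.045,.052),(.052,.06),(.06,.068)):
        k=bk[(bk[:,0]>=a)&(bk[:,0]<c)]; print('needle',a,len(k),k[:,1].mean() if len(k) else None)
if __name__=='__main__': meas(); print(ctrl.observe()['time'])
E
python3 n.py
```

```text
red 247 [0.0643 0.8018] [0.0183 0.1381] mid 0.8201811778910009
red outer 41 0.814970994171715
needle 0.045 66 0.840356445529777
needle 0.052 88 0.8377778407674963
needle 0.06 101 0.8294234007827859
52.6
```

```bash
python3 -c "
from plant import ctrl
print(ctrl.hand_in())"
```

```text
the job is handed in; nothing more can be done
None
```

The tin stands in the corner against both fences and is released, and the scale is tared to about 0.01 rad (red mark 0.82, needle 0.83); I handed the job in at about 53 s, and no verdict came back.

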